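# Seat the marking jig and hold its spring jaw open at the index clip

### The job

I need the spring-jaw jig on the drilled laser-marking plate ready for loading: slide it home so that its base bears on all three dowel pins, its front edge on the pair and its side on the single one. Then draw its upright black handle back against the spring until the jaw's pointer lines up with the pointer of the index clip on the scale bar, and finish while holding it there, with the jig still home on the pins, so that I can drop the next part in. Leave the clip as it is set and the other things on the bench where they are.

Things in the scene. Friction and masses are not known exactly. Their poses are not given: they have to be found in the camera images.
- plate: fixed aluminium plate drilled with a 25 mm grid of holes, 350 mm (its x) by 310 mm (its y) by 15 mm thick, lying on the bench. Origin at the centre of its underside; its +x points away from the robot, +y to the robot's left (turned by up to 0.25 rad), z up. Its top is at z = 15 mm. Three dark steel dowel pins, 10 mm in diameter, stand 25 mm out of its top
- pin0 (a point): centre of the top of the left front pin, at plate x -50, y +37.5 mm; 40 mm above the bench
- pin1 (a point): centre of the top of the right front pin, at plate x -50, y -37.5 mm. The jig's front edge (facing the robot) comes to bear on pin0 and pin1
- pin2 (a point): centre of the top of the side pin, at plate x +50, y +62.5 mm. The jig's +y side comes to bear on it
- jig_base (a point): centre of the jig's base, a dark steel-grey slab 140 (jig x) x 110 (jig y) x 12 mm; 6 mm above its underside. Jig: loose on the plate, 0.7 to 1.0 kg, slides at 3 to 7 N; axes as the plate's, -x is its front, with the handle. Starts 15 to 35 mm off home to plate +x, 12 to 38 mm to -y, turned up to 0.2 rad. Home: this point at plate x +25, y +2.5 mm, z 21 mm, axes parallel to the plate's
- jig_grip (a point): centre of the jig's fixed jaw, a grey upright block at the rear of the base: 24 mm along jig x, 46 mm along jig y, its top 54 mm above the jig's underside. This point is 33 mm above the underside and 54 mm along jig +x from the centre of the base. Good to grasp the jig by, across its 46 mm; the base beside it is 12 mm high and reaches 32 mm out
- handle (a point): centre of the jaw's upright black grip, a round bar 18 mm thick, from 17 to 78 mm above the jig's underside; this point is at 55 mm. Jaw closed, it stands 35 mm in front of the base's front edge, midway across, so it passes between the two front pins. It moves with the jaw along jig -x. A grey spring housing, 46 mm high, begins 53 mm behind it; the rod between them is 26 mm up
- jaw (a joint): how far the spring jaw is pulled open, along jig -x: 0 closed, where it rests, 0.034 m at the end of its travel. The spring pulls it shut with 8 N when closed and 0.2 N more for each mm (about 10 to 13 N at the mark); let go, it snaps shut
- jaw_pointer (a point): tip of the small steel pointer on the jaw's -y side, 19.5 mm above the jig's underside; it moves with the jaw and the handle. With the jaw closed it is 26 mm along jig +x and 41.5 mm along jig -y from the centre of the base
- mark (a point): tip of the pointer of the index clip, a brass clip 10 mm wide that grips the steel scale bar on the jig's -y side, facing the jaw's pointer; the mark to pull to. The jaw is on the mark when both tips have the same jig x. It is set 12 to 26 mm along jig -x from the jaw pointer's closed place, 42.5 mm along jig -y from the centre line, and stays put unless pushed with more than about 12 N
- housing0: small black moulded switch housing lying on the plate, 30 x 20 x 18 mm, to be left alone; origin at the centre of its underside
- housing1: another such housing on the plate
- housing2: another such housing on the plate
- tray: blue plastic tray of housings on the bench, 200 x 150 x 35 mm; origin under its centre
- rule: steel rule lying on the bench, 160 x 22 mm, 3 mm thick
- mouse: grey computer mouse on the bench, 100 x 58 x 32 mm
- tape: roll of paper tape lying on the bench, 90 mm across, 25 mm high
- cleaner: white plastic bottle standing on the bench, 52 mm across, 130 mm tall

How it is judged:
On the way, in this order (a step that is already met when the one before it is completed fails the run):
1. the jig is home: its base bears on both front pins and on the side pin (x of jig_base in the frame of plate between 0.022 and 0.028 m and y of jig_base in the frame of plate between -0.0005 and 0.0055 m and angle between the x axis of jig_base and the x axis of plate, either way round below 0.04 rad and angle between jig_base's own z axis and vertical below 0.04 rad and z of jig_base in the frame of plate below 0.0235 m), for 0.2 s.
2. the jaw is drawn out to the clip's pointer with the jig still home (all of step 1 and x of jaw_pointer in the frame of mark between -0.003 and 0.003 m and contact force between the fingers and jaw above 3 N), for 0.3 s.
At the end, for the whole second after the job is handed in: The program has ended with the fingers still holding the jaw (contact force over 3 N) and the jaw at rest, its pointer within 3 mm of the clip's pointer along the jig; the jig lies flat on the plate at rest, within 3 mm of fully home on the front pins and on the side pin, turned less than 0.04 rad (all of step 2 and value of joint jaw above 0.008 m and velocity of joint jaw between -0.01 and 0.01 m/s and linear speed of jig below 0.01 m/s); the arm keeps its last pose, push and grip.
It fails at once if a switch housing on the plate was pushed more than 20 mm (distance of any of housing0, housing1, housing2 from where it was at the start of the episode above 0.02 m).
It fails at once if something on the bench (tray, rule, mouse, tape, bottle) was pushed more than 20 mm (distance of any of tray, rule, mouse, tape, cleaner from where it was at the start of the episode above 0.02 m).
It fails at once if the fingers pushed hard on the index clip (contact force between the fingers and clip above 6 N).
It fails at once if the jig was lifted off the plate instead of being slid (height (world z) of jig_base above 0.041 m).
It also fails if it takes over 51 s, if anything falls off the work surface, if the arm or the gripper's body presses on something with over 40 N, if the wrist force passes 120 N, or if a joint passes its speed limit or range.

### The arm

A 7-joint arm with a two-finger parallel gripper is mounted at the origin on the work surface. World frame = base frame: x ahead of the robot, y to its left, z up, the work surface at z = 0. Lengths are in m, angles in rad, forces in N, time in s.
With the tool pointing down it reaches from about 0.425 to 1.025 m from the base axis. Payload 3.6 kg.
Tool frame: the origin (TCP) lies on the front face of the gripper's body, between the roots of the fingers; the fingertips stand 73 mm ahead of it and the grasp point (between the pads) lies 54 mm ahead of it; z points along the fingers, y is the line along which they close (so a half turn about z gives the same grasp; the last joint's range is limited). The gripper opens to 85 mm and grips with 20 to 120 N. Pads are 22 mm wide; open, the fingers measure 114 mm over their backs; the gripper's body (76 mm by 85 mm) begins 54 mm behind the grasp point. The pads swing forward as they close: fully open they stand 13 mm farther back than shut.
Start: joints at [-1.435, 0.591, 0.048, 1.609, -0.033, 0.943, -0.034], TCP at [0.164, 0.706, 0.304] pointing down, gripper open.
Joint ranges: [-2.69, 2.69], [-0.47, 2.24], [-1.27, 1.36], [0.19, 2.51], [-1.53, 4.68], [0.08, 2.07], [-3.09, 3.09]. Speed limits (rad/s): [2.57, 2.57, 3.14, 3.14, 3.14, 3.14, 3.14].

### API

Orientations are given as a unit quaternion [x, y, z, w].
In Python, from plant import status, imaging, job gives the robot as it stands. The module is installed in compiled form; this text tells all that it offers.
- The arm moves only by the tool apply_moves, never from a script. Its argument "motion" is a list of rows, each a list of 7 numbers: the shift along the tool's x, y, z in cm, then the turn, a rotation vector about the tool's x, y, z in degrees, then the opening, from -1 (shut) to 1 (fully open). A call has 1 to 10 rows; each row shifts and turns the commanded pose from where the row before left it, along the tool's axes as they then stand; what a row does not reach is not made up. A row lasts 1/12 s, in which the tool goes at most 41.7 mm and 7.16 degrees, less where a joint would pass 70% of its speed; a pose out of reach is approached as far as the arm can. A call is refused whole if a number of a shift passes 4.17 or a number of a turn 7.16, either way. A call with a gripper value outside its range is refused whole. The fingers move at their own pace and stop on an object; the grip force is fixed at half the most. Time passes only in rows, so rows that do not move let the fingers close. It gives the time, the measured TCP pose, the force, the opening and the grip force at its end, in the units of the state.
- status.get_state(): the state, without advancing time (a new reading comes with each control period).
- imaging.snapshot(name): name is "scene" or "top"; returns the picture (480x640x3 uint8, blue, green, red); there is no depth.
- imaging.camera_params(name): a dict with "fovy" (degrees; the focal length in pixels is half the picture's height over the tangent of half this angle, whatever the lens; pixels are square), "cx", "cy" (the principal point, pixels), "distortion" ([k1, k2, p1, p2, k3] as OpenCV has them; the pictures are not rectified), "origin" and "rotation" of the camera in the world. Camera axes: x right, y down, z forward; pixel columns grow to the right and rows downward; lengths in m; the calibration is good to about 2 mm. A picture is of the moment at which its call begins. camera_params takes no time and is no camera call.
- job.finish_job(): hands the job in; it is judged then, once.
The state is a dict: "clock": time; "qpos": joint angles; "qd": joint speeds; "tau": joint torques, N m; "tool_pos": TCP position; "orientation": TCP orientation; "ft_force": force on the tool from outside, world axes, zero at the start; "wrist_torque": the same for the moment, N m; "grip_width": finger opening in m; "grasp_force": force on a finger pad.
Only numpy, scipy, OpenCV 4.12 (cv2) and the standard library are available. Lean on these libraries where they do the work, as an engineer would, in place of code of your own. Each camera call takes 0.05 s, during which the arm holds its last target. There are 200 camera calls.

## Working session

There is one attempt and no reset: what is moved stays moved. The work goes in short steps, Python scripts to look and compute and a tool call to move; the robot and the scene stay as the last step left them, time stands still between calls to the robot, and variables do not carry over. Pictures are saved under pics/ and viewed, at most 10 in all, crops included, and the job is handed in when it is done.

Besides the shell and the picture viewer there is one more tool, called after "Emit:" in YAML: its name, and indented under it one key for each argument. apply_moves: Moves the arm, as the interface text tells. Its arguments: {"type":"object","properties":{"motion":{"type":"array","items":{"type":"array","items":{"type":"number"}}}},"required":["motion"]}

```bash
mkdir -p pics; cat > h.py <<'E'
import numpy as np, cv2
from scipy.spatial.transform import Rotation as R
from plant import status, imaging, job
def cam(n):
    p=imaging.camera_params(n); f=240/np.tan(np.radians(p["fovy"])/2)
    K=np.array([[f,0,p["cx"]],[0,f,p["cy"]],[0,0,1]]); return K,np.array(p["distortion"],float),np.array(p["origin"]),np.array(p["rotation"]).reshape(3,3)
def ray(n,uv,z):
    K,d,o,Rm=cam(n); uv=np.array(uv,float).reshape(-1,1,2)
    q=cv2.undistortPoints(uv,K,d).reshape(-1,2); r=np.c_[q,np.ones(len(q))]@Rm.T
    return o+r*((z-o[2])/r[:,2])[:,None]
def proj(n,P):
    K,d,o,Rm=cam(n); P=(np.array(P,float).reshape(-1,3)-o)@Rm
    return cv2.projectPoints(P,np.zeros(3),np.zeros(3),K,d)[0].reshape(-1,2)
def snap(n,name):
    im=imaging.snapshot(n); cv2.imwrite(f"pics/{name}.png",im); return im
E
python3 - <<'E'
from h import *
for n in("top","scene"):
    snap(n,n+"0"); print(n,imaging.camera_params(n))
s=status.get_state(); print(s)
print(R.from_quat(s["orientation"]).as_matrix().round(3))
E
```

```text
top {'fovy': 44.509580065817616, 'cx': 314.43457590481745, 'cy': 239.74064566324103, 'distortion': array([-0.00741883,  0.        ,  0.        ,  0.        ,  0.        ]), 'origin': array([ 0.34401273, -0.03434132,  1.66241069]), 'rotation': array([ 0.71025423, -0.70151836,  0.04562132, -0.03646384])}
scene {'fovy': 45.17448754064866, 'cx': 312.1981730841583, 'cy': 249.02462921174111, 'distortion': array([-0.0012855,  0.       ,  0.       ,  0.       ,  0.       ]), 'origin': array([1.32648922, 0.67798699, 1.0695673 ]), 'rotation': array([ 0.36828662,  0.84368757, -0.35793694, -0.15632468])}
{'clock': 0.1, 'qpos': array([-1.43555831,  0.59203972,  0.04832543,  1.60969803, -0.03329964,
        0.94268571, -0.03367735]), 'qd': array([-0.00085611, -0.00055336, -0.00025025, -0.00226939, -0.00031622,
       -0.00077504,  0.00178859]), 'tau': array([ 4.56521884e-03, -5.49993002e+01,  1.55338459e+00, -1.98824304e+01,
        9.76473908e-03,  3.82860933e-03,  2.55732139e-06]), 'tool_pos': array([0.16425209, 0.70553658, 0.30284524]), 'orientation': array([ 1.14077308e-01,  9.93471359e-01, -1.01146875e-03, -5.24657010e-05]), 'ft_force': array([0.1890851 , 0.4118105 , 0.33556541]), 'wrist_torque': array([ 0.0302759 , -0.02473601, -0.03190787]), 'grasp_force': 0.0, 'grip_width': 0.08523339054253123}
[[-0.974  0.227 -0.   ]
 [ 0.227  0.974 -0.002]
 [-0.    -0.002 -1.   ]]
```

View pics/top0.png

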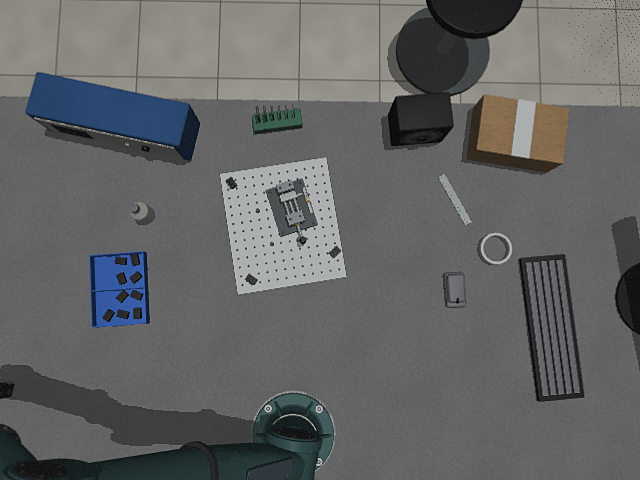

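View pics/scene0.png

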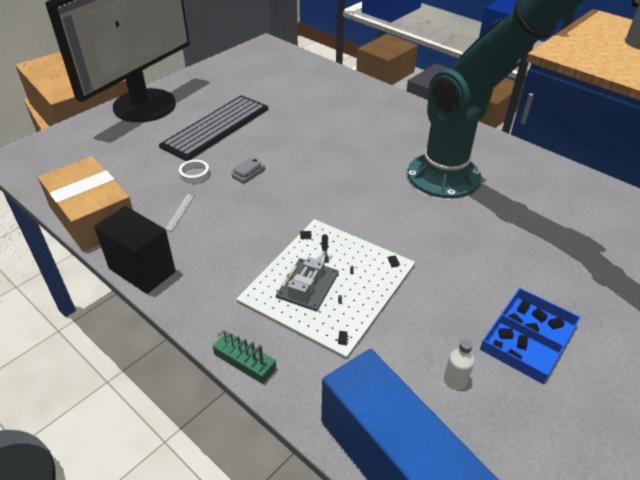

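The top view shows the plate with corners near (220,174), (326,157), (346,278), (238,294), and the jig around (292,208). The scene view shows the same plate around (325,285). `rotation` is a quaternion, so I'll fix the helper, then get the plate pose and crops.

```bash
sed -i 's/np.array(p\["rotation"\]).reshape(3,3)/R.from_quat(p["rotation"]).as_matrix()/' h.py
cat >> h.py <<'E'
def platefit(im,n):
    g=cv2.cvtColor(im,cv2.COLOR_BGR2GRAY); m=(g>150).astype(np.uint8)
    box=dict(top=(205,350,145,305),scene=(225,425,210,365))[n]
    k=np.zeros_like(m); k[box[2]:box[3],box[0]:box[1]]=1; m=cv2.morphologyEx(m*k,cv2.MORPH_CLOSE,np.ones((5,5)))
    c=max(cv2.findContours(m,cv2.RETR_EXTERNAL,cv2.CHAIN_APPROX_NONE)[0],key=cv2.contourArea)
    return cv2.convexHull(c).reshape(-1,2)
E
python3 - <<'E'
from h import *
for n in("top","scene"):
    im=cv2.imread(f"pics/{n}0.png"); h=platefit(im,n)
    P=ray(n,h,0.015)
    r=cv2.minAreaRect((P[:,:2]*1000).astype(np.float32)); print(n,r); print(cv2.boxPoints(r).round(1).tolist())
im=cv2.imread("pics/top0.png")[165:265,235:360]; cv2.imwrite("pics/tc.png",cv2.resize(im,None,fx=6,fy=6,interpolation=cv2.INTER_CUBIC))
im=cv2.imread("pics/scene0.png")[225:325,265:390]; cv2.imwrite("pics/sc.png",cv2.resize(im,None,fx=6,fy=6,interpolation=cv2.INTER_CUBIC))
E
```

```text
top ((579.04541015625, 37.30781555175781), (347.5182189941406, 307.84033203125), 9.981760025024414)
[[381.20001220703125, 158.8000030517578], [434.6000061035156, -144.39999389648438], [776.9000244140625, -84.19999694824219], [723.5, 219.0]]
scene ((576.4395751953125, 30.361572265625), (519.7281494140625, 562.9066162109375), 42.84159469604492)
[[194.5, 60.0], [577.2999877929688, -352.70001220703125], [958.4000244140625, 0.699999988079071], [575.5999755859375, 413.3999938964844]]
```

View pics/tc.png

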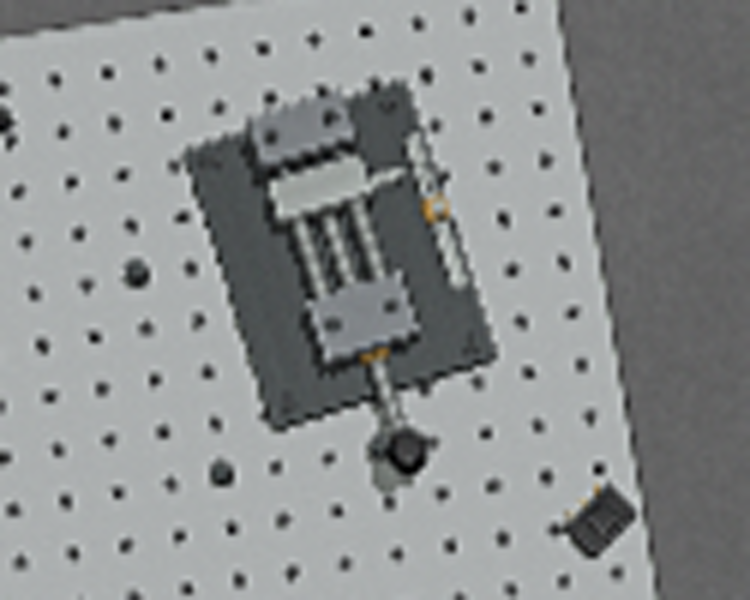

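View pics/sc.png

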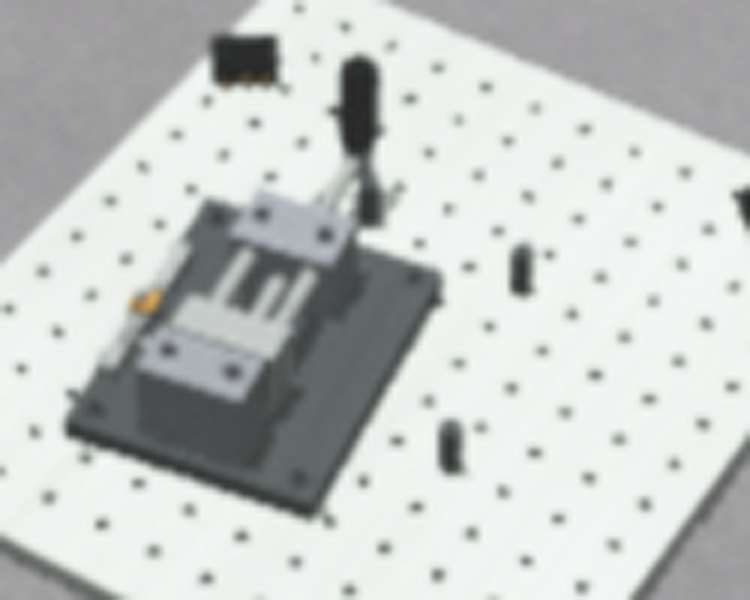

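Top crop: base corners are at (188,150), (405,80), (495,357), (275,430), the handle top at (405,452), pin0 at (221,474) and pin2 at (137,272). Pin1 sits under the handle. The jaw pointer tip is at (405,172) and the brass clip at (435,208). The scene crop shows pin1 at (370,200), right beside the handle's rod.

```bash
cat >> h.py <<'E'
def tc(p): return (np.array(p,float)+.5)/6-.5+[235,165]
def sc(p): return (np.array(p,float)+.5)/6-.5+[265,225]
E
python3 - <<'E'
from h import *
th=np.radians(9.98); O=np.array([.579,.0373]); Rp=np.array([[np.cos(th),-np.sin(th)],[np.sin(th),np.cos(th)]])
pl=lambda P:((P[:,:2]-O)@Rp*1000).round(1).tolist()
print("pins0,2 top",pl(ray("top",tc([(221,474),(137,272)]),.040)))
print("pins2,0,1 scene",pl(ray("scene",sc([(450,425),(521,248),(370,180)]),.040)))
C=ray("top",tc([(188,150),(405,80),(495,357),(275,430)]),.027); print("corners",pl(C),C[:,:2].mean(0),pl(C.mean(0)[None]))
print("edges",[np.linalg.norm(C[i]-C[i-1])*1e3 for i in range(4)])
v=(C[0]+C[1]-C[2]-C[3])[:2]; w=(C[0]+C[3]-C[1]-C[2])[:2]; print("yaw world",np.degrees(np.arctan2(v[1],v[0])),np.degrees(np.arctan2(-w[0],w[1])))
S=ray("scene",sc([(68,425),(312,510),(438,275),(208,203)]),.027);print("scene corners",pl(S),pl(S.mean(0)[None]))
print("handle top",pl(ray("top",tc([(405,452)]),.093)),pl(ray("scene",sc([(358,66)]),.093)))
print("fixed jaw top",pl(ray("top",tc([(300,132)]),.069)),ray("top",tc([(300,132)]),.069))
print("ptr, clip",pl(ray("top",tc([(405,172),(435,208)]),.0345)))
im=cv2.imread("pics/scene0.png"); print(im[240,350],im[150,300])
E
```

```text
pins0,2 top [[-52.2, 37.5], [47.8, 61.6]]
pins2,0,1 scene [[49.8, 64.0], [-50.1, 38.6], [-50.2, -35.4]]
corners [[103.9, 29.8], [120.9, -76.7], [-16.7, -97.3], [-34.2, 9.9]] [0.62765425 0.01178246] [[43.5, -33.6]]
edges [np.float64(139.57464733810517), np.float64(107.85406320672722), np.float64(139.09718193461813), np.float64(108.6590427974799)]
yaw world 18.318490305105495 19.16221402097207
scene corners [[122.7, -69.9], [106.9, 35.8], [-29.0, 11.5], [-12.2, -92.8]] [[47.1, -28.9]]
handle top [[-61.9, -47.7]] [[-58.7, -47.6]]
fixed jaw top [[95.1, -23.9]] [[0.67683335 0.03025898 0.069     ]]
ptr, clip [[75.7, -69.5], [56.5, -80.6]]
[238 241 238] [160 158 160]
```

Both views agree to a few mm. The jig centre is at about plate (45,-31), turned 8.7°, and its grip block is near world (0.679, 0.031). The handle sits just outside pin1, so the jig must first go -y, then +x, +y and -x. Next I move over the block.

Emit:
apply_moves:
  motion:
    - [-3.08, -2.54, 0, 0, 0, -6.36, 0.4]
    - [-2.78, -2.87, 0, 0, 0, -6.36, 0.4]
    - [-2.45, -3.16, 0, 0, 0, -6.36, 0.4]
    - [-2.08, -3.41, 0, 0, 0, -6.36, 0.4]
    - [-1.69, -3.62, 0, 0, 0, -6.36, 0.4]
    - [-1.28, -3.79, 0, 0, 0, 0, 0.4]
    - [-1.28, -3.79, 0, 0, 0, 0, 0.4]
    - [-1.28, -3.79, 0, 0, 0, 0, 0.4]
    - [-1.28, -3.79, 0, 0, 0, 0, 0.4]
    - [-1.28, -3.79, 0, 0, 0, 0, 0.4]

```text
clock: 0.93
tool_pos: [0.4077, 0.3864, 0.3037]
orientation: [-0.162, 0.987, -0.0, -0.0]
ft_force: [0.0, 0.5, -0.3]
grip_width: 0.06
grasp_force: 0.0
```

```bash
cat >> h.py <<'E'
def go(x,y,z,yaw):
    s=status.get_state(); M=R.from_quat(s["orientation"]).as_matrix(); p=s["tool_pos"]
    a=np.degrees(np.arctan2(-M[0,1],M[1,1])); d=M.T@(np.array([x,y,z])-p)*100
    print("t",round(s["clock"],2),"pos",p.round(4),"yaw",a.round(2),"tilt",M[:,2].round(3),"w",round(s["grip_width"],4),"F",s["ft_force"].round(1),"gf",round(s["grasp_force"],1)); print("cm in tool",d.round(2),"rz",round(a-yaw,2))
E
python3 -c "
from h import *
go(.679,.0313,.2,18.7)"
```

```text
t 0.93 pos [0.4077 0.3864 0.3037] yaw 18.7 tilt [-0. -0. -1.] w 0.06 F [ 0.   0.5 -0.3] gf 0.0
cm in tool [-14.32 -42.33  10.37] rz -0.0
```

Emit:
apply_moves:
  motion:
    - [-1.25, -3.7, 0.6, 0, 0, 0, 0.4]
    - [-1.25, -3.7, 0.6, 0, 0, 0, 0.4]
    - [-1.25, -3.7, 0.6, 0, 0, 0, 0.4]
    - [-1.25, -3.7, 0.6, 0, 0, 0, 0.4]
    - [-1.25, -3.7, 0.6, 0, 0, 0, 0.4]
    - [-1.25, -3.7, 0.6, 0, 0, 0, 0.4]
    - [-1.25, -3.7, 0.6, 0, 0, 0, 0.4]
    - [-1.25, -3.7, 0.6, 0, 0, 0, 0.4]
    - [-1.25, -3.7, 0.6, 0, 0, 0, 0.4]
    - [0, 0, 0, 0, 0, 0, 0.4]

```text
clock: 1.77
tool_pos: [0.6247, 0.0983, 0.2486]
orientation: [-0.156, 0.988, -0.003, 0.001]
ft_force: [0.0, -0.4, 0.3]
grip_width: 0.0597
grasp_force: 0.0
```

```bash
python3 -c "
from h import *
go(.679,.0313,.14,18.7)"
```

```text
t 1.77 pos [0.6247 0.0983 0.2486] yaw 17.95 tilt [ 0.002 -0.007 -1.   ] w 0.0597 F [ 0.  -0.4  0.3] gf 0.0
cm in tool [-3.1  -7.98 10.92] rz -0.75
```

Emit:
apply_moves:
  motion:
    - [0, 0, 0, 0, 0, 0, 0.4]
    - [-1.0, -2.6, 2.0, 0, 0, 0, 0.4]
    - [-1.0, -2.6, 2.0, 0, 0, 0, 0.4]
    - [-1.0, -2.6, 2.0, 0, 0, 0, 0.4]
    - [0, 0, 0, 0, 0, 0, 0.4]
    - [0, 0, 0, 0, 0, 0, 0.4]
    - [0, 0, 0, 0, 0, 0, 0.4]

```text
clock: 2.35
tool_pos: [0.6729, 0.047, 0.1898]
orientation: [-0.163, 0.987, 0.001, -0.0]
ft_force: [-0.7, 0.7, 0.4]
grip_width: 0.0596
grasp_force: 0.0
```

```bash
python3 -c "
from h import *
go(.679,.0313,.104,18.7)"
```

```text
t 2.35 pos [0.6729 0.047  0.1898] yaw 18.81 tilt [-0.001  0.002 -1.   ] w 0.0596 F [-0.7  0.7  0.4] gf 0.0
cm in tool [-0.08 -1.7   8.58] rz 0.11
```

Emit:
apply_moves:
  motion:
    - [-0.08, -1.7, 1.5, 0, 0, 0, 0.4]
    - [0, 0, 1.5, 0, 0, 0, 0.4]
    - [0, 0, 1.5, 0, 0, 0, 0.4]
    - [0, 0, 0, 0, 0, 0, 0.4]
    - [0, 0, 0, 0, 0, 0, 0.4]

```text
clock: 2.77
tool_pos: [0.6792, 0.0298, 0.1444]
orientation: [-0.163, 0.987, 0.0, -0.001]
ft_force: [-0.5, 0.7, 0.6]
grip_width: 0.0599
grasp_force: 0.0
```

```bash
python3 -c "
from h import *
go(.679,.0313,.104,18.7)
snap('scene','s1'); im=cv2.imread('pics/s1.png')[205:325,245:395]; cv2.imwrite('pics/s1c.png',cv2.resize(im,None,fx=5,fy=5,interpolation=cv2.INTER_CUBIC))"
```

```text
t 2.77 pos [0.6792 0.0298 0.1444] yaw 18.79 tilt [-0.002  0.    -1.   ] w 0.0599 F [-0.5  0.7  0.6] gf 0.0
cm in tool [-0.04  0.14  4.04] rz 0.09
```

View pics/s1c.png

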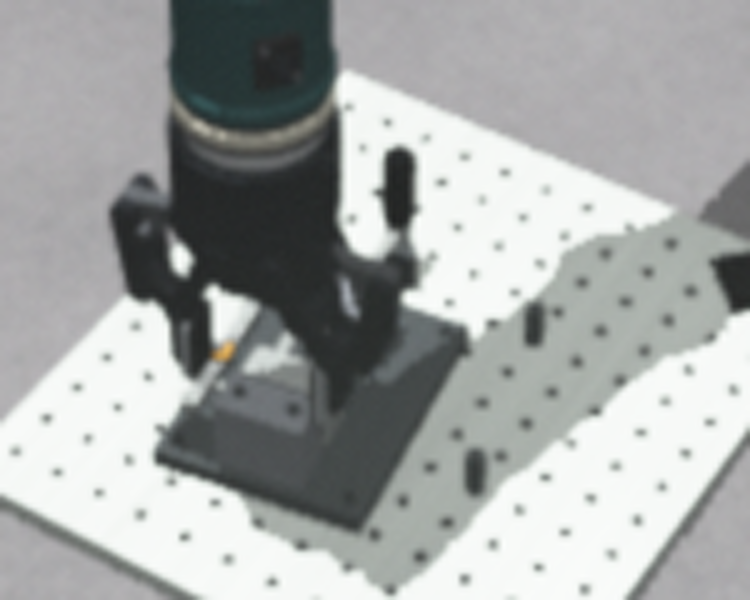

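The fingertips, at crop (195,370) and (335,405), straddle the block centred near (268,395). Descending and gripping.

Emit:
apply_moves:
  motion:
    - [-0.04, 0.1, 1.5, 0, 0, 0, 0.4]
    - [0, 0, 1.5, 0, 0, 0, 0.4]
    - [0, 0, 1.0, 0, 0, 0, 0.4]
    - [0, 0, 0, 0, 0, 0, 0.4]
    - [0, 0, 0, 0, 0, 0, -1]
    - [0, 0, 0, 0, 0, 0, -1]
    - [0, 0, 0, 0, 0, 0, -1]
    - [0, 0, 0, 0, 0, 0, -1]
    - [0, 0, 0, 0, 0, 0, -1]

```text
clock: 3.57
tool_pos: [0.6795, 0.0304, 0.1046]
orientation: [-0.162, 0.987, 0.0, -0.0]
ft_force: [-1.6, 0.5, -5.4]
grip_width: 0.0454
grasp_force: 62.1
```

```bash
python3 -c "
from h import *
go(.679,.0313,.104,18.7)"
```

```text
t 3.57 pos [0.6795 0.0304 0.1046] yaw 18.68 tilt [-0.001  0.001 -1.   ] w 0.0454 F [-1.6  0.5 -5.4] gf 62.1
cm in tool [0.02 0.1  0.06] rz -0.02
```

Emit:
apply_moves:
  motion:
    - [0, -0.6, 0, 0, 0, 0, -1]
    - [0, -0.6, 0, 0, 0, 0, -1]
    - [0, 0, 0, 0, 0, 0, -1]
    - [-0.8, 0, 0, 0, 0, 0, -1]
    - [-0.8, 0, 0, 0, 0, 0, -1]
    - [-0.8, 0, 0, 0, 0, 0, -1]
    - [-0.8, 0, 0, 0, 0, 0, -1]
    - [0, 0, 0, 0, 0, 0, -1]
    - [0, 0, 0, 0, 0, 0, -1]

```text
clock: 4.32
tool_pos: [0.7161, 0.0299, 0.1054]
orientation: [-0.163, 0.987, 0.0, 0.002]
ft_force: [0.8, 0.2, -5.5]
grip_width: 0.0453
grasp_force: 62.4
```

```bash
cat >> h.py <<'E'
TH=np.radians(9.98); O=np.array([.579,.0373]); Rp=np.array([[np.cos(TH),-np.sin(TH)],[np.sin(TH),np.cos(TH)]])
def jig():
    s=status.get_state(); M=R.from_quat(s["orientation"]).as_matrix(); a=np.arctan2(-M[0,1],M[1,1])-TH
    g=((s["tool_pos"][:2]-O)@Rp)*1000; c=g-54*np.array([np.cos(a),np.sin(a)]); print("grip plate",g.round(1),"jig centre",c.round(1),"rel yaw",np.degrees(a).round(2))
E
python3 -c "
from h import *
go(.679,.0313,.104,9.98);jig()"
```

```text
t 4.32 pos [0.7161 0.0299 0.1054] yaw 18.73 tilt [ 0.004  0.001 -1.   ] w 0.0453 F [ 0.8  0.2 -5.5] gf 62.4
cm in tool [3.47 1.32 0.13] rz 8.75
grip plate [133.8 -31. ] jig centre [ 80.4 -39.2] rel yaw 8.75
```

Emit:
apply_moves:
  motion:
    - [0, 0, 0, 0, 0, 2.9, -1]
    - [0, 0, 0, 0, 0, 2.9, -1]
    - [0, 0, 0, 0, 0, 2.9, -1]
    - [0, 0.8, 0, 0, 0, 0, -1]
    - [0, 0.8, 0, 0, 0, 0, -1]
    - [0, 0.8, 0, 0, 0, 0, -1]
    - [0, 0.7, 0, 0, 0, 0, -1]
    - [0, 0, 0, 0, 0, 0, -1]
    - [0, 0, 0, 0, 0, 0, -1]

```text
clock: 5.07
tool_pos: [0.7084, 0.0619, 0.1049]
orientation: [-0.088, 0.996, 0.001, -0.0]
ft_force: [-0.1, 1.0, -6.0]
grip_width: 0.0452
grasp_force: 62.5
```

```bash
python3 -c "
from h import *
go(.679,.0313,.104,9.98);jig()
snap('scene','s2'); im=cv2.imread('pics/s2.png')[205:325,245:395]; cv2.imwrite('pics/s2c.png',cv2.resize(im,None,fx=5,fy=5,interpolation=cv2.INTER_CUBIC))"
```

```text
t 5.07 pos [0.7084 0.0619 0.1049] yaw 10.11 tilt [-0.     0.002 -1.   ] w 0.0452 F [-0.1  1.  -6. ] gf 62.5
cm in tool [ 3.43 -2.5   0.08] rz 0.13
grip plate [131.7   1.8] jig centre [77.7  1.7] rel yaw 0.13
```

View pics/s2c.png

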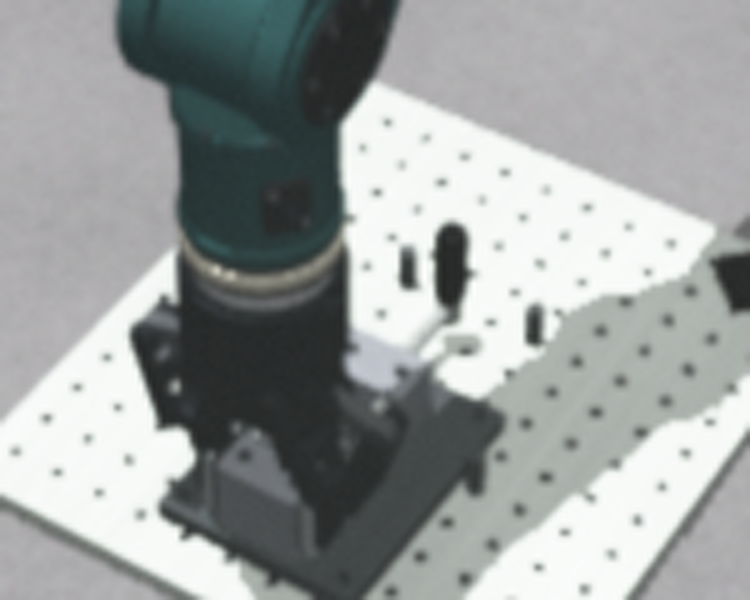

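Pins 0 and 1 (crop (535,325) and (408,268)) now flank the handle (450,265), and the base's left edge is beside pin2 (475,470). Now the slide toward the front pins.

Emit:
apply_moves:
  motion:
    - [0.9, 0, 0, 0, 0, 0, -1]
    - [0.9, 0, 0, 0, 0, 0, -1]
    - [0.9, 0, 0, 0, 0, 0, -1]
    - [0.9, 0, 0, 0, 0, 0, -1]
    - [0.9, 0, 0, 0, 0, 0.13, -1]
    - [0, 0, 0, 0, 0, 0, -1]
    - [0, 0, 0, 0, 0, 0, -1]
    - [0, 0, 0, 0, 0, 0, -1]

```text
clock: 5.78
tool_pos: [0.6645, 0.0515, 0.105]
orientation: [-0.086, 0.996, 0.0, 0.0]
ft_force: [0.5, -0.3, -6.1]
grip_width: 0.0457
grasp_force: 62.3
```

```bash
python3 -c "
from h import *
go(.679,.0313,.104,9.98);jig()"
```

```text
t 5.78 pos [0.6645 0.0515 0.105 ] yaw 9.88 tilt [ 0.  0. -1.] w 0.0457 F [ 0.5 -0.3 -6.1] gf 62.3
cm in tool [-1.08 -2.24  0.1 ] rz -0.1
grip plate [86.7 -0.8] jig centre [32.7 -0.7] rel yaw -0.1
```

Emit:
apply_moves:
  motion:
    - [0.3, 0, 0, 0, 0, 0, -1]
    - [0.3, 0, 0, 0, 0, 0, -1]
    - [0, 0, 0, 0, 0, 0, -1]
    - [0, 0, 0, 0, 0, 0, -1]

```text
clock: 6.12
tool_pos: [0.6581, 0.0505, 0.1048]
orientation: [-0.086, 0.996, -0.0, -0.0]
ft_force: [-0.9, 0.5, -6.2]
grip_width: 0.0452
grasp_force: 62.4
```

```bash
python3 -c "
from h import *
go(.679,.0313,.104,9.98);jig()"
```

```text
t 6.12 pos [0.6581 0.0505 0.1048] yaw 9.87 tilt [-0.001 -0.    -1.   ] w 0.0452 F [-0.9  0.5 -6.2] gf 62.4
cm in tool [-1.73 -2.25  0.08] rz -0.11
grip plate [80.2 -0.7] jig centre [26.2 -0.6] rel yaw -0.11
```

Emit:
apply_moves:
  motion:
    - [0.2, 0, 0, 0, 0, 0, -1]
    - [0, 0, 0, 0, 0, 0, -1]
    - [0, 0, 0, 0, 0, 0, -1]

```text
clock: 6.37
tool_pos: [0.6567, 0.0502, 0.105]
orientation: [-0.086, 0.996, 0.0, 0.0]
ft_force: [1.2, 0.9, -6.7]
grip_width: 0.0451
grasp_force: 62.4
```

```bash
python3 -c "
from h import *
go(.679,.0313,.104,9.98);jig()"
```

```text
t 6.37 pos [0.6567 0.0502 0.105 ] yaw 9.87 tilt [ 0.  0. -1.] w 0.0451 F [ 1.2  0.9 -6.7] gf 62.4
cm in tool [-1.87 -2.25  0.1 ] rz -0.11
grip plate [78.8 -0.7] jig centre [24.8 -0.6] rel yaw -0.11
```

Emit:
apply_moves:
  motion:
    - [0.2, 0, 0, 0, 0, 0, -1]
    - [0, 0, 0, 0, 0, 0, -1]
    - [0.2, 0, 0, 0, 0, 0, -1]
    - [0, 0, 0, 0, 0, 0, -1]
    - [0, 0, 0, 0, 0, 0, -1]

```text
clock: 6.78
tool_pos: [0.6558, 0.0503, 0.1061]
orientation: [-0.087, 0.996, 0.0, 0.004]
ft_force: [5.6, 0.7, -6.4]
grip_width: 0.0452
grasp_force: 62.4
```

```bash
python3 -c "
from h import *
go(.679,.0313,.104,9.98);jig()"
```

```text
t 6.78 pos [0.6558 0.0503 0.1061] yaw 9.93 tilt [ 0.008  0.001 -1.   ] w 0.0452 F [ 5.6  0.7 -6.4] gf 62.4
cm in tool [-1.96 -2.27  0.22] rz -0.05
grip plate [77.9 -0.5] jig centre [23.9 -0.5] rel yaw -0.05
```

Front contact: x stalled and the force rose to 5.6 N. Now pushing +y onto the side pin.

Emit:
apply_moves:
  motion:
    - [-0.1, 0.2, 0, 0, 0, 0, -1]
    - [0, 0, 0, 0, 0, 0, -1]
    - [0, 0.2, 0, 0, 0, 0, -1]
    - [0, 0, 0, 0, 0, 0, -1]
    - [0, 0, 0, 0, 0, 0, -1]

```text
clock: 7.2
tool_pos: [0.6556, 0.0523, 0.1058]
orientation: [-0.087, 0.996, -0.001, 0.003]
ft_force: [4.7, -1.8, -6.5]
grip_width: 0.0456
grasp_force: 62.2
```

```bash
python3 -c "
from h import *
go(.679,.0313,.104,9.98);jig()"
```

```text
t 7.2 pos [0.6556 0.0523 0.1058] yaw 10.01 tilt [ 0.006 -0.002 -1.   ] w 0.0456 F [ 4.7 -1.8 -6.5] gf 62.2
cm in tool [-1.94 -2.47  0.2 ] rz 0.03
grip plate [78.   1.5] jig centre [24.   1.5] rel yaw 0.03
```

Emit:
apply_moves:
  motion:
    - [0, 0.2, 0, 0, 0, 0, -1]
    - [0, 0, 0, 0, 0, 0, -1]
    - [0, 0.2, 0, 0, 0, 0, -1]
    - [0, 0, 0, 0, 0, 0, -1]
    - [0, 0, 0, 0, 0, 0, -1]

```text
clock: 7.62
tool_pos: [0.655, 0.0558, 0.1059]
orientation: [-0.087, 0.996, -0.002, 0.003]
ft_force: [5.2, -2.9, -5.8]
grip_width: 0.0453
grasp_force: 62.3
```

```bash
python3 -c "
from h import *
go(.679,.0313,.104,9.98);jig()"
```

```text
t 7.62 pos [0.655  0.0558 0.1059] yaw 10.01 tilt [ 0.006 -0.002 -1.   ] w 0.0453 F [ 5.2 -2.9 -5.8] gf 62.3
cm in tool [-1.94 -2.83  0.21] rz 0.03
grip plate [78.  5.] jig centre [24.  5.] rel yaw 0.03
```

Emit:
apply_moves:
  motion:
    - [0, 0.2, 0, 0, 0, 0, -1]
    - [0, 0, 0, 0, 0, 0, -1]
    - [0, 0, 0, 0, 0, 0, -1]

```text
clock: 7.87
tool_pos: [0.6549, 0.056, 0.106]
orientation: [-0.087, 0.996, -0.002, 0.003]
ft_force: [5.6, -5.1, -6.0]
grip_width: 0.0457
grasp_force: 62.4
```

```bash
python3 -c "
from h import *
go(.679,.0313,.104,9.98);jig()
snap('top','t3'); snap('scene','s3')
a=cv2.imread('pics/s3.png')[215:305,275:375]; b=cv2.imread('pics/t3.png')[165:255,250:350]
cv2.imwrite('pics/c3.png',np.hstack([cv2.resize(x,(400,360),interpolation=cv2.INTER_CUBIC) for x in (a,b)]))"
```

```text
t 7.87 pos [0.6549 0.056  0.106 ] yaw 9.98 tilt [ 0.007 -0.004 -1.   ] w 0.0457 F [ 5.6 -5.1 -6. ] gf 62.4
cm in tool [-1.94 -2.85  0.22] rz 0.0
grip plate [78.   5.3] jig centre [24.   5.3] rel yaw 0.0
```

View pics/c3.png

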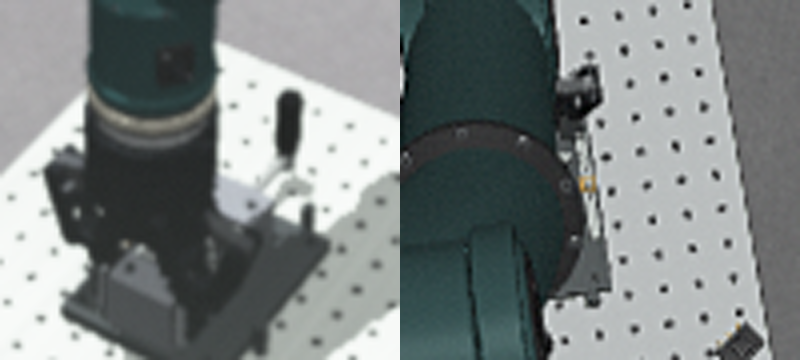

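Contact on the side pin too (0.3 mm of the 2 mm commanded, 5 N), with yaw matching the plate. One last small press, then release and go over to the handle.

Emit:
apply_moves:
  motion:
    - [0.1, 0.1, 0, 0, 0, 0, -1]
    - [0, 0, 0, 0, 0, 0, -1]
    - [0, 0, 0, 0, 0, 0, -1]
    - [0, 0, 0, 0, 0, 0, -1]

```text
clock: 8.3
tool_pos: [0.6548, 0.0561, 0.1062]
orientation: [-0.087, 0.996, -0.003, 0.004]
ft_force: [7.1, -6.0, -6.3]
grip_width: 0.0454
grasp_force: 62.3
```

```bash
python3 -c "
from h import *
go(.679,.0313,.104,9.98);jig()"
```

```text
t 8.3 pos [0.6548 0.0561 0.1062] yaw 9.97 tilt [ 0.009 -0.005 -1.   ] w 0.0454 F [ 7.1 -6.  -6.3] gf 62.3
cm in tool [-1.96 -2.86  0.25] rz -0.01
grip plate [77.9  5.4] jig centre [23.9  5.4] rel yaw -0.01
```

Emit:
apply_moves:
  motion:
    - [-0.15, -0.15, 0, 0, 0, 0, 0.4]
    - [0, 0, 0, 0, 0, 0, 0.4]
    - [0, 0, 0, 0, 0, 0, 0.4]
    - [0, 0, -1, 0, 0, 0, 0.4]
    - [0, 0, -2, 0, 0, 0, 0.4]
    - [0, 0, -3, 0, 0, 0, 0.4]
    - [0, 0, -3, 0, 0, 0, 0.4]
    - [0, 0, 0, 0, 0, 0, 0.4]
    - [0, 0, 0, 0, 0, 0, 0.4]

```text
clock: 9.05
tool_pos: [0.6533, 0.0597, 0.1979]
orientation: [-0.086, 0.996, 0.0, 0.002]
ft_force: [-0.4, -0.3, -0.7]
grip_width: 0.0598
grasp_force: 0.0
```

```bash
python3 -c "
from h import *
go(.4983,.0284,.19,9.98)"
```

```text
t 9.05 pos [0.6533 0.0597 0.1979] yaw 9.89 tilt [ 0.004  0.001 -1.   ] w 0.0598 F [-0.4 -0.3 -0.7] gf 0.0
cm in tool [15.81 -0.43  0.72] rz -0.09
```

Emit:
apply_moves:
  motion:
    - [3.2, -0.1, 0, 0, 0, 0, 0.4]
    - [3.2, -0.1, 0, 0, 0, 0, 0.4]
    - [3.2, -0.1, 0, 0, 0, 0, 0.4]
    - [3.2, -0.1, 0, 0, 0, 0, 0.4]
    - [3.0, 0, 0, 0, 0, 0, 0.4]
    - [0, 0, 0, 0, 0, 0, 0.4]
    - [0, 0, 0, 0, 0, 0, 0.4]
    - [0, 0, 0, 0, 0, 0, 0.4]

```text
clock: 9.72
tool_pos: [0.4977, 0.0285, 0.1947]
orientation: [-0.086, 0.996, 0.0, -0.0]
ft_force: [0.3, -0.6, 0.5]
grip_width: 0.0598
grasp_force: 0.0
```

```bash
python3 -c "
from h import *
go(.4983,.0284,.124,9.98)
snap('top','t4'); snap('scene','s4')
a=cv2.imread('pics/s4.png')[215:305,285:385]; b=cv2.imread('pics/t4.png')[165:255,250:350]
cv2.imwrite('pics/c4.png',np.vstack([np.hstack([cv2.resize(x,(400,360),interpolation=cv2.INTER_CUBIC) for x in (a,b)])]))"
```

```text
t 9.72 pos [0.4977 0.0285 0.1947] yaw 9.89 tilt [-0.  0. -1.] w 0.0598 F [ 0.3 -0.6  0.5] gf 0.0
cm in tool [-0.06 -0.02  7.07] rz -0.09
```

View pics/c4.png

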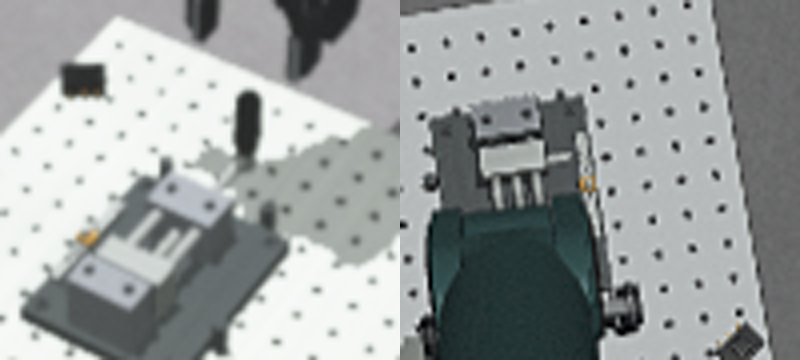

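The jig is seated: pin2 at panel (432,183) touches its side and the front pins flank the handle at (247,125). The pointer tip is at about (572,155) and the clip at (588,184). Now I compute the handle position and the jaw travel needed.

```bash
cat >> h.py <<'E'
def orange(im,box):
    h=cv2.cvtColor(im,cv2.COLOR_BGR2HSV); m=cv2.inRange(h,(8,90,90),(30,255,255)); k=np.zeros_like(m); k[box[1]:box[3],box[0]:box[2]]=1
    ys,xs=np.nonzero(m*k); w=h[ys,xs,1].astype(float); return np.array([np.average(xs,weights=w),np.average(ys,weights=w)]),len(xs)
E
python3 - <<'E'
from h import *
pl=lambda P:((P[:,:2]-O)@Rp*1000).round(1).tolist()
S=cv2.imread('pics/s4.png');T=cv2.imread('pics/t4.png')
o=orange(T,(285,200,310,225)); print(o,pl(ray("top",o[0],.036)))
o2=orange(S,(295,265,320,285)); print(o2,pl(ray("scene",o2[0],.036)))
tip=np.array([250+172/4-.4,165+155/4-.4]); print("tip",tip,pl(ray("top",tip,.0345)))
print("handle",ray("scene",[285+247/4-.4,215+93/4-.4],.093))
a=T[192:222,280:310]; b=S[258:292,290:325]
cv2.imwrite('pics/c5.png',np.hstack([cv2.resize(x,(400,400),interpolation=cv2.INTER_NEAREST) for x in (a,b[:,:34])]))
E
```

```text
(array([296.42892768, 210.74147963]), 9) [[28.7, -45.8]]
(array([306.89209302, 274.15813953]), 9) [[30.6, -41.3]]
tip [292.6  203.35] [[51.5, -38.5]]
handle [[0.49822644 0.02607822 0.093     ]]
```

View pics/c5.png

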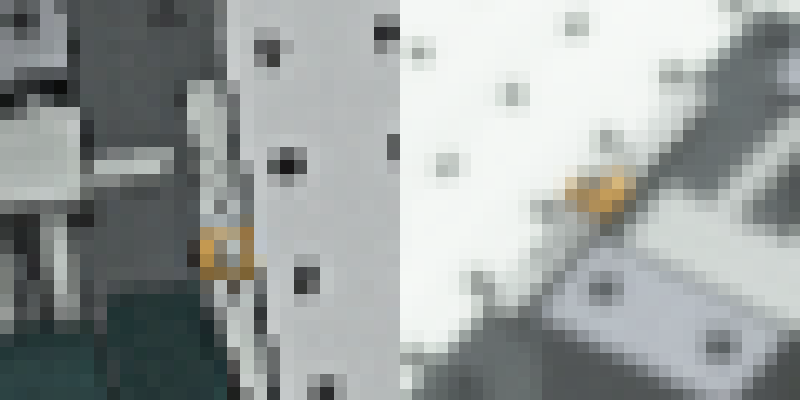

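Top zoom: the pointer tip is at image (292.5,203.3), measuring plate (51.5,-38.5) against the nominal (51,-39) for home. The clip is at (296.5,210.5), so the travel is about 21 to 22 mm. The handle is at (0.498,0.027), matching the plan, so I descend and grip it.

Emit:
apply_moves:
  motion:
    - [-0.05, 0, 2, 0, 0, 0, 0.4]
    - [0, 0, 2, 0, 0, 0, 0.4]
    - [0, 0, 1.5, 0, 0, 0, 0.4]
    - [0, 0, 1.5, 0, 0, 0, 0.4]
    - [0, 0, 0, 0, 0, 0, 0.4]
    - [0, 0, 0, 0, 0, 0, 0.4]
    - [0, 0, 0, 0, 0, 0, 0.4]

```text
clock: 10.4
tool_pos: [0.4989, 0.0284, 0.1252]
orientation: [-0.086, 0.996, 0.0, 0.001]
ft_force: [-0.4, -0.5, 0.3]
grip_width: 0.0597
grasp_force: 0.0
```

```bash
python3 -c "
from h import *
go(.4983,.0284,.124,9.98)"
```

```text
t 10.4 pos [0.4989 0.0284 0.1252] yaw 9.87 tilt [ 0.001  0.    -1.   ] w 0.0597 F [-0.4 -0.5  0.3] gf 0.0
cm in tool [0.06 0.01 0.12] rz -0.11
```

Emit:
apply_moves:
  motion:
    - [0, 0, 0, 0, 0, 0, 0]
    - [0, 0, 0, 0, 0, 0, -0.3]
    - [0, 0, 0, 0, 0, 0, -1]
    - [0, 0, 0, 0, 0, 0, -1]
    - [0, 0, 0, 0, 0, 0, -1]
    - [0, 0, 0, 0, 0, 0, -1]
    - [0, 0, 0, 0, 0, 0, -1]

```text
clock: 10.98
tool_pos: [0.4983, 0.0282, 0.1257]
orientation: [-0.086, 0.996, 0.0, 0.001]
ft_force: [-1.3, 0.7, 5.7]
grip_width: 0.0168
grasp_force: 58.3
```

```bash
python3 -c "
from h import *
go(.4983,.0284,.124,9.98)"
```

```text
t 10.98 pos [0.4983 0.0282 0.1257] yaw 9.87 tilt [ 0.001  0.    -1.   ] w 0.0168 F [-1.3  0.7  5.7] gf 58.3
cm in tool [0.   0.02 0.17] rz -0.11
```

Emit:
apply_moves:
  motion:
    - [0.3, 0, 0, 0, 0, 0, -1]
    - [0.3, 0, 0, 0, 0, 0, -1]
    - [0.3, 0, 0, 0, 0, 0, -1]
    - [0.3, 0, 0, 0, 0, 0, -1]
    - [0.3, 0, 0, 0, 0, 0, -1]
    - [0.3, 0, 0, 0, 0, 0, -1]
    - [0, 0, 0, 0, 0, 0, -1]
    - [0, 0, 0, 0, 0, 0, -1]
    - [0, 0, 0, 0, 0, 0, -1]

```text
clock: 11.73
tool_pos: [0.4868, 0.0262, 0.1256]
orientation: [-0.086, 0.996, 0.0, 0.007]
ft_force: [10.3, 1.7, -5.7]
grip_width: 0.0165
grasp_force: 58.6
```

```bash
cat >> h.py <<'E'
def pull():
    d=(status.get_state()["tool_pos"][:2]-[.4983,.0282])@Rp*1000; print("jaw",-d[0].round(1),"side",d[1].round(1))
E
python3 -c "
from h import *
go(.4983,.0284,.124,9.98);pull()"
```

```text
t 11.73 pos [0.4868 0.0262 0.1256] yaw 9.9 tilt [ 0.014  0.002 -1.   ] w 0.0165 F [10.3  1.7 -5.7] gf 58.6
cm in tool [-1.17  0.01  0.18] rz -0.08
jaw 11.7 side 0.1
```

Emit:
apply_moves:
  motion:
    - [0.3, 0, 0, 0, 0, 0, -1]
    - [0.3, 0, 0, 0, 0, 0, -1]
    - [0.3, 0, 0, 0, 0, 0, -1]
    - [0.2, 0, 0, 0, 0, 0, -1]
    - [0, 0, 0, 0, 0, 0, -1]
    - [0, 0, 0, 0, 0, 0, -1]
    - [0, 0, 0, 0, 0, 0, -1]

```text
clock: 12.32
tool_pos: [0.4772, 0.0246, 0.1256]
orientation: [-0.086, 0.996, 0.001, 0.009]
ft_force: [11.2, 1.8, -8.4]
grip_width: 0.0163
grasp_force: 58.6
```

```bash
python3 - <<'E'
from h import *
go(.4983,.0284,.124,9.98);pull()
T=snap('top','t6');S=snap('scene','s6')
o=orange(T,(285,200,310,225));print(o)
cv2.imwrite('pics/c6.png',np.hstack([cv2.resize(x,(400,400),interpolation=cv2.INTER_NEAREST) for x in (T[192:222,280:310],S[240:300,285:345])]))
E
```

```text
t 12.32 pos [0.4772 0.0246 0.1256] yaw 9.9 tilt [ 0.017  0.003 -1.   ] w 0.0163 F [11.2  1.8 -8.4] gf 58.6
cm in tool [-2.14  0.02  0.2 ] rz -0.08
jaw 21.4 side 0.1
(array([296.4467433 , 210.85747126]), 10)
```

View pics/c6.png

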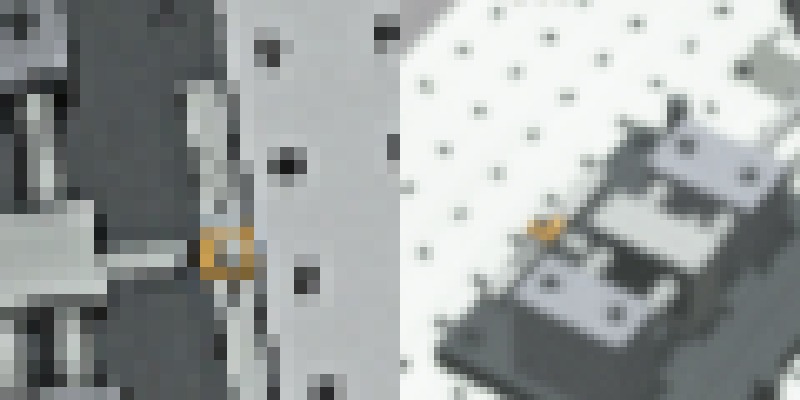

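The pointer tip, at panel (187,251), is almost level with the clip's tip at (193,253). Allowing for the 10° slope, it is about 1 mm short. The base and scale bar haven't moved. Making the last small pull.

Emit:
apply_moves:
  motion:
    - [0.11, 0, 0, 0, 0, 0, -1]
    - [0, 0, 0, 0, 0, 0, -1]
    - [0, 0, 0, 0, 0, 0, -1]
    - [0, 0, 0, 0, 0, 0, -1]
    - [0, 0, 0, 0, 0, 0, -1]
    - [0, 0, 0, 0, 0, 0, -1]
    - [0, 0, 0, 0, 0, 0, -1]
    - [0, 0, 0, 0, 0, 0, -1]

```text
clock: 13.08
tool_pos: [0.4763, 0.0244, 0.1256]
orientation: [-0.086, 0.996, 0.001, 0.009]
ft_force: [12.0, 1.1, -8.6]
grip_width: 0.0166
grasp_force: 58.6
```

```bash
python3 - <<'E'
from h import *
go(.4983,.0284,.124,9.98);pull()
T=snap('top','t7').astype(int)
pl=lambda P:((P[:,:2]-O)@Rp*1000).round(1).tolist()
g=T.mean(2)
for c in (289,290,291,292,293,294):
    col=g[205:217,c]; w=np.clip(col-95,0,None); print(c,col.round().astype(int).tolist(), pl(ray("top",[c,205+(w*np.arange(12)).sum()/max(w.sum(),1)],.0345)))
o,_=orange(T.astype(np.uint8),(285,200,310,225)); print(pl(ray("top",o,.034)),pl(ray("top",o,.040)))
# base left edge vs pin2 and corners
E
```

```text
t 13.08 pos [0.4763 0.0244 0.1256] yaw 9.9 tilt [ 0.017  0.003 -1.   ] w 0.0166 F [12.   1.1 -8.6] gf 58.6
cm in tool [-2.23  0.02  0.2 ] rz -0.08
jaw 22.3 side 0.1
289 [83, 83, 84, 81, 82, 70, 173, 160, 95, 77, 86, 85] [[30.3, -24.9]]
290 [82, 85, 83, 84, 77, 98, 177, 132, 83, 80, 85, 84] [[30.3, -27.8]]
291 [86, 86, 85, 83, 80, 125, 185, 136, 86, 82, 83, 83] [[30.5, -30.6]]
292 [83, 83, 83, 82, 77, 124, 188, 112, 78, 83, 86, 85] [[30.4, -33.5]]
293 [77, 78, 80, 79, 79, 93, 146, 77, 73, 86, 86, 87] [[29.8, -36.2]]
294 [68, 77, 83, 77, 78, 47, 69, 78, 78, 80, 84, 84] [[46.2, -41.7]]
[[28.7, -45.8]] [[27.7, -45.8]]
```

Emit:
apply_moves:
  motion:
    - [0.1, 0, 0, 0, 0, 0, -1]
    - [0, 0, 0, 0, 0, 0, -1]
    - [0, 0, 0, 0, 0, 0, -1]
    - [0, 0, 0, 0, 0, 0, -1]
    - [0, 0, 0, 0, 0, 0, -1]
    - [0, 0, 0, 0, 0, 0, -1]
    - [0, 0, 0, 0, 0, 0, -1]
    - [0, 0, 0, 0, 0, 0, -1]

```text
clock: 13.8
tool_pos: [0.4755, 0.0243, 0.1256]
orientation: [-0.086, 0.996, 0.001, 0.009]
ft_force: [12.1, 1.2, -10.1]
grip_width: 0.0164
grasp_force: 58.6
```

```bash
python3 -c "
from h import *
go(.4983,.0284,.124,9.98);pull()
print(job.finish_job())"
```

```text
t 13.8 pos [0.4755 0.0243 0.1256] yaw 9.9 tilt [ 0.018  0.003 -1.   ] w 0.0164 F [ 12.1   1.2 -10.1] gf 58.6
cm in tool [-2.31  0.02  0.2 ] rz -0.08
jaw 23.1 side 0.1
the job is handed in; nothing more can be done
None
```

The jig is seated on all three pins and the arm is holding the jaw open about 22 mm, with its pointer within about 1 mm of the clip's by camera; I handed the job in at 13.8 s, and no verdict came back.

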